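Stack culture dishes in the label reader and hold its sprung head at the stop

ROBOT

A 7-joint arm with a two-finger parallel gripper is mounted at the origin on the work surface. World frame = base frame: x ahead of the robot, y to its left, z up, the work surface at z = 0. Lengths are in m, angles in rad, forces in N, time in s.
With the tool pointing down it reaches from about 0.425 to 0.925 m from the base axis. Payload 6.8 kg.
Tool frame: the origin (TCP) lies between the finger pads; the fingertips stand r.tcp_to_tips ahead of it and the grasp point (between the pads) lies 3 mm ahead of it (r.tcp_to_tips is the distance from the TCP to the fingertips, in m); z points along the fingers, y is the line along which they close (so a half turn about z gives the same grasp; the last joint's range is limited). The gripper opens to 85 mm and grips with 20 to 120 N. Pads are 22 mm wide; open, the fingers measure 114 mm over their backs; the gripper's body (76 mm by 85 mm) begins 54 mm behind the grasp point. The pads swing forward as they close: fully open they stand 13 mm farther back than shut.
Start: joints at [1.18, 0.477, 0.022, 1.555, -0.011, 1.109, -0.083], TCP at [0.188, -0.648, 0.253] pointing down, gripper open.
Joint ranges: [-2.96, 2.96], [-0.34, 2.1], [-1.41, 1.46], [0.24, 2.44], [-1.37, 4.51], [0.17, 1.92], [-2.96, 2.96]. Speed limits (rad/s): [2.39, 2.39, 3.14, 3.14, 3.14, 3.14, 3.14].

INTERFACE

Orientations are given as a rotation vector (axis times angle).
In Python, from bench import r gives the robot as it stands. The module is installed in compiled form; this text tells all that it offers.
- The arm moves only by the tool step_arm, never from a script. Its argument "moves" is a list of rows, each an object of numbers: "rx", "ry", "rz": the turn, a rotation vector about the tool's x, y, z in degrees; "dx", "dy", "dz": the shift along the tool's x, y, z in mm; "gripper": the opening, from -1 (shut) to 1 (fully open). In form: [{"rx": .., "ry": .., "rz": .., "dx": .., "dy": .., "dz": .., "gripper": ..}, ...]. A call has 1 to 20 rows; each row shifts and turns the commanded pose from where the row before left it, along the tool's axes as they then stand; what a row does not reach is not made up. A row lasts 1/8 s, in which the tool goes at most 62.5 mm and 10.7 degrees, less where a joint would pass 70% of its speed; a pose out of reach is approached as far as the arm can. A call is refused whole if a number of a shift passes 62.5 or a number of a turn 10.7, either way. A call with a gripper value outside its range is refused whole. The fingers move at their own pace and stop on an object; "grip_force" is the grip in N (left out, the last holds). Time passes only in rows, so rows that do not move let the fingers close. It gives the time, the measured TCP pose, the force, the opening and the grip force at its end, in the units of the state.
- r.get_obs(): the state, without advancing time (a new reading comes with each control period).
- r.grab_frame(name): name is "side" or "top" or "wrist"; returns the picture (400x640x3 uint8, blue, green, red); there is no depth.
- r.camera_info(name): a dict with "mtx" (3x3 intrinsics, pixels), "rvec" (rotation vector, rad) and "tvec" (3), from world to camera coordinates, as OpenCV has them. Camera axes: x right, y down, z forward; pixel columns grow to the right and rows downward; lengths in m; the calibration is good to about 2 mm. A picture is of the moment at which its call begins: read the wrist's pose just before it. camera_info takes no time and is no camera call; for the wrist camera it gives the pose at the moment of the call.
- r.hand_in(): hands the job in; it is judged then, once.
The state is a dict: "clock": time; "joints": joint angles; "qvel": joint speeds; "tau": joint torques, N m; "tcp_pos": TCP position; "orientation": TCP orientation; "contact_force": force on the tool from outside, world axes, zero at the start; "moment": the same for the moment, N m; "grip_width": finger opening in m; "gripper_force": force on a finger pad.
Only numpy, scipy, OpenCV 4.12 (cv2) and the standard library are available. Lean on these libraries where they do the work, as an engineer would, in place of code of your own. Each camera call takes 0.05 s, during which the arm holds its last target. There are 200 camera calls.

TASK

Put the two small culture dishes from the bench, lid up, squarely on top of the one on the reader's round stage and let them go, so that the three make one straight pile. Only then take the reader's white head by its upright post, swing it against its spring towards the pile until the arm is fully at its stop, and hold it there without disturbing the pile: the program finishes while still holding it. Leave all the other things on the bench where they stand.

Things in the scene. Friction and masses are not known exactly. Their poses are not given: they have to be found in the camera images.
- dish_base_center (a point): the dish already on the reader's stage: black-lidded round culture dish, taped shut as one rigid piece, 60 mm across the lid and 15 mm high (the lower 5 mm is 56 mm across), 20 to 35 g; this point is its centre, 7.5 mm above its underside; z up through the lid
- dish_a_center (a point): first loose dish, on the bench: black-lidded round culture dish, taped shut as one rigid piece, 60 mm across the lid and 15 mm high (the lower 5 mm is 56 mm across), 20 to 35 g; this point is its centre, 7.5 mm above its underside; z up through the lid
- dish_b_center (a point): second loose dish, on the bench, same as the first (either may go on first): black-lidded round culture dish, taped shut as one rigid piece, 60 mm across the lid and 15 mm high (the lower 5 mm is 56 mm across), 20 to 35 g; this point is its centre, 7.5 mm above its underside; z up through the lid
- dish_base: the dish on the stage, origin at the centre of its underside
- dish_a: the first loose dish, origin at the centre of its underside
- dish_b: the second loose dish, origin at the centre of its underside
- stage_top (a point): centre of the top face of the reader's round steel stage, 72 mm across, 12 mm above the bench. Its x and y axes are those of the reader: a fixed aluminium base plate 240 by 175 by 8 mm, from -55 to 185 mm in x and -65 to 110 mm in y of this point
- pivot (a point): point on the upright hinge axis of the reader's swing arm, 44 mm above the bench, at (150, 68) mm in the reader's x and y from the stage centre; grey hanger and dark pivot body with a coil spring, up to 79 mm high; axes as the reader's
- swing_arm (a joint): angle of the sprung arm about the upright axis, rad: 0 parked, swung away from the stage; grows anticlockwise seen from above; hard stop at 1.1, where the head stands beside the pile, post at (0, 68) mm in the reader's x and y from the stage centre, with about 20 mm of air between head and dishes. The spring drives it back to 0 with 0.44 N m at 0 rising to 0.88 N m at the stop, that is 3 to 6 N at the post
- post_center (a point): centre of the upright steel grip post on top of the reader's head: round, 14 mm across, 40 mm tall (84 to 124 mm above the bench), 150 mm from the hinge axis; it turns with the arm
- head_center (a point): white reader head at the end of the swing arm, 34 by 34 mm, 22 to 84 mm above the bench, with the grip post on top; this point is the centre of the white box, 53 mm above the bench
- jar: bystander: squat clear jar with white cap, 46 mm across, 55 mm high, stands among the loose dishes; origin at its underside
- big_pile_a: bystander: pile of six large dishes, 90 mm across and 90 mm high; origin at its underside
- big_pile_b: bystander: pile of four large dishes, 90 mm across and 60 mm high; origin at its underside
- bottle: bystander: clear bottle, 56 mm across, 130 mm high; origin at its underside
- vial_rack: bystander: clear rack of white-capped vials, 85 by 145 mm, 59 mm high; origin at its underside
- marker: bystander: marker pen lying on the bench, 130 mm long along its x, 15 mm thick; origin at its underside
There are look-alikes about, which are no part of the job. What is shaped like the dish_b but green or orange is not meant. What is shaped like the dish_base but brown is not meant.

How it is judged:
On the way, in this order (a step that is already met when the one before it is completed fails the run):
1. the three dishes stand in one straight pile on the stage, let go, with the reader arm still parked (((z of dish_a_center in the frame of stage_top between 0.0185 and 0.0265 m and z of dish_b_center in the frame of stage_top between 0.0335 and 0.0415 m and horizontal distance between dish_a_center and dish_base_center below 0.006 m and horizontal distance between dish_b_center and dish_a_center below 0.006 m) or (z of dish_b_center in the frame of stage_top between 0.0185 and 0.0265 m and z of dish_a_center in the frame of stage_top between 0.0335 and 0.0415 m and horizontal distance between dish_b_center and dish_base_center below 0.006 m and horizontal distance between dish_a_center and dish_b_center below 0.006 m)) and z of dish_base_center in the frame of stage_top between 0.0035 and 0.0115 m and horizontal distance between dish_base_center and stage_top below 0.009 m and angle between each of dish_base_center, dish_a_center, dish_b_center's own z axis and vertical below 0.1 rad and contact force between each of the fingers, the arm and dish_base below 0.05 N and contact force between each of the fingers, the arm and dish_a below 0.05 N and contact force between each of the fingers, the arm and dish_b below 0.05 N and linear speed of each of dish_base, dish_a, dish_b below 0.02 m/s and value of joint swing_arm below 0.25 rad), for 0.2 s.
2. the reader arm is swung to its stop (value of joint swing_arm above 1.04 rad), for 0.3 s.
At the end, for the whole second after the job is handed in: Three dishes piled on the stage: bottom one within 9 mm of its centre, each within 6 mm of the one below, height within 4 mm, tilt under 0.1 rad, still and untouched by the robot; swing arm over 1.04 rad (stop 1.1), the robot pressing on the arm or its head with over 1.5 N (((z of dish_a_center in the frame of stage_top between 0.0185 and 0.0265 m and z of dish_b_center in the frame of stage_top between 0.0335 and 0.0415 m and horizontal distance between dish_a_center and dish_base_center below 0.006 m and horizontal distance between dish_b_center and dish_a_center below 0.006 m) or (z of dish_b_center in the frame of stage_top between 0.0185 and 0.0265 m and z of dish_a_center in the frame of stage_top between 0.0335 and 0.0415 m and horizontal distance between dish_b_center and dish_base_center below 0.006 m and horizontal distance between dish_a_center and dish_b_center below 0.006 m)) and z of dish_base_center in the frame of stage_top between 0.0035 and 0.0115 m and horizontal distance between dish_base_center and stage_top below 0.009 m and angle between each of dish_base_center, dish_a_center, dish_b_center's own z axis and vertical below 0.1 rad and contact force between each of the fingers, the arm and dish_base below 0.05 N and contact force between each of the fingers, the arm and dish_a below 0.05 N and contact force between each of the fingers, the arm and dish_b below 0.05 N and linear speed of each of dish_base, dish_a, dish_b below 0.02 m/s and value of joint swing_arm above 1.04 rad and contact force between any of the fingers, the arm and swing_arm above 1.5 N); the arm keeps its last pose, push and grip.
It fails at once if a bystander (jar, large dish pile, bottle, vial rack or marker) is moved more than 25 mm (distance of any of jar, big_pile_a, big_pile_b, bottle, vial_rack, marker from where it was at the start of the episode above 0.025 m).
It also fails if it takes over 72 s, if anything falls off the work surface, if the arm or the gripper's body presses on something with over 40 N, if the wrist force passes 120 N, or if a joint passes its speed limit or range.

## Working session

There is one attempt and no reset: what is moved stays moved. The work goes in short steps, Python scripts to look and compute and a tool call to move; the robot and the scene stay as the last step left them, time stands still between calls to the robot, and variables do not carry over. Pictures are saved under pics/ and viewed, at most 13 in all, crops included, and the job is handed in when it is done.

Besides the shell and the picture viewer there is one more tool, called after "Request:" in YAML: its name, and indented under it one key for each argument. step_arm: Moves the arm, as the interface text tells. Its arguments: {"type":"object","properties":{"moves":{"type":"array","items":{"type":"object","properties":{"rx":{"type":"number"},"ry":{"type":"number"},"rz":{"type":"number"},"dx":{"type":"number"},"dy":{"type":"number"},"dz":{"type":"number"},"gripper":{"type":"number"}}}},"grip_force":{"type":"number"}},"required":["moves"]}

```bash
mkdir -p pics; python3 - <<'E'
from bench import r
import cv2
o=r.get_obs();print({k:(v if isinstance(v,(int,float)) else [round(float(x),4) for x in v]) for k,v in o.items()},r.tcp_to_tips)
for n in("top","side"):
    cv2.imwrite(f"pics/{n}0.png",r.grab_frame(n)); c=r.camera_info(n);print(n,c)
E
```

```text
{'clock': 0.0, 'joints': [1.1799, 0.4778, 0.0224, 1.5564, -0.0115, 1.1092, -0.0831], 'qvel': [-0.0009, 0.0016, 0.0006, -0.0002, -0.0018, -0.0014, -0.0018], 'tau': [-0.0, -59.6452, 1.6077, -28.1203, 0.0125, 0.0092, -0.0], 'tcp_pos': [0.1882, -0.6477, 0.2523], 'orientation': [-3.1085, -0.4425, 0.0006], 'contact_force': [0.7231, -0.155, 0.4603], 'moment': [0.0354, -0.0283, -0.0876], 'gripper_force': 0.0, 'grip_width': 0.08548748347946229} 0.022
top {'mtx': array([[411.71369789,   0.        , 329.50119672],
       [  0.        , 411.71369789, 198.21470468],
       [  0.        ,   0.        ,   1.        ]]), 'rvec': array([ 2.16121965, -2.11452348,  0.14325384]), 'tvec': array([-0.01434022,  0.57755734,  1.06369647])}
side {'mtx': array([[507.8237305 ,   0.        , 318.47761636],
       [  0.        , 507.8237305 , 204.35260683],
       [  0.        ,   0.        ,   1.        ]]), 'rvec': array([ 0.6882245 , -2.39765123,  1.39194638]), 'tvec': array([0.47978784, 0.22788287, 1.26603826])}
```

View pics/top0.png

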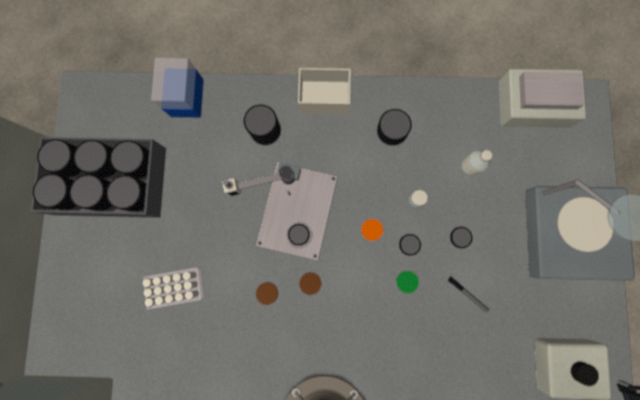

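View pics/side0.png

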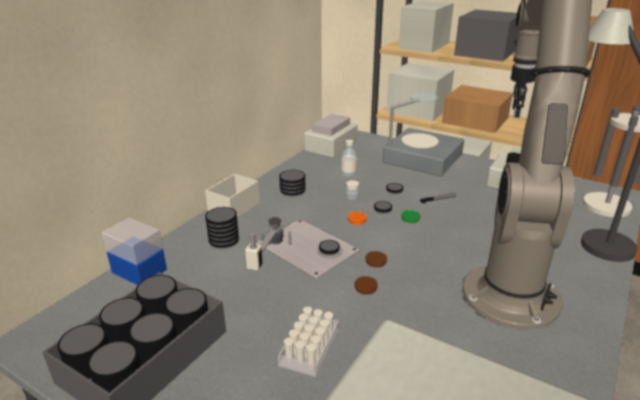

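The top view shows these candidates:
- Black dishes loose on the bench at (410,244) and (461,237), and on the stage at (299,234). These are the ones I want.
- Look-alikes: orange (372,230), green (407,282), brown (310,283) and (267,293).
- Black large piles at (262,122) and (395,125).
- The jar at (419,198), the marker at (468,293), and the parked head at (231,186).

```bash
cat > h.py <<'E'
from bench import r
import cv2, numpy as np
def ray(c,px,z):
    R=cv2.Rodrigues(c["rvec"])[0]; o=-R.T@np.ravel(c["tvec"])
    p=cv2.undistortPoints(np.array([[px]],float),c["mtx"],None).ravel()
    d=R.T@np.array([p[0],p[1],1]); return o+d*(z-o[2])/d[2]
def proj(c,P): return cv2.projectPoints(np.array([P],float),c["rvec"],c["tvec"],c["mtx"],None)[0].reshape(-1,2)[0]
def tool(P):
    "displacement from TCP to P in tool axes, mm"
    o=r.get_obs(); R=cv2.Rodrigues(np.array(o["orientation"],float))[0]
    return R.T@(np.array(P)-o["tcp_pos"])*1000
E
python3 - <<'E'
from h import *
im=cv2.imread("pics/top0.png"); c=r.camera_info("top")
g=im.max(2)
for n,s,z in(("A",(410,244),.0),("B",(461,237),.0),("base",(299,234),.012)):
    x,y=s; w=g[y-18:y+18,x-18:x+18]; m=(w<78).astype(np.uint8)
    k,l,st,ce=cv2.connectedComponentsWithStats(m); i=1+st[1:,4].argmax()
    cn=max(cv2.findContours((l==i).astype(np.uint8),0,2)[0],key=cv2.contourArea)
    (u,v),rad=cv2.minEnclosingCircle(cn); e=cv2.fitEllipse(cn)
    print(n,st[i],u+x-18,v+y-18,rad,e,"med",ray(c,(e[0][0]+x-18,e[0][1]+y-18),z+.010))
cor=[(279,165),(336,178),(317,258),(259,243)]
for p in cor: print("screw?",p,ray(c,p,.008))
for n,p,z in(("jar",(419,198),.055),("green",(407,282),.015),("orange",(372,230),.015),("head",(231,186),.084),("marker",(452,280),.01)): print(n,ray(c,p,z))
m=((im.max(2)>115)&(im[:,:,2]>=im[:,:,0]))
sub=np.zeros_like(g);sub[150:270,250:345]=m[150:270,250:345]
cn=max(cv2.findContours(sub,0,2)[0],key=cv2.contourArea);b=cv2.boxPoints(cv2.minAreaRect(cn));print(b)
for p in b: print(ray(c,p,.008))
a=im[150:300,220:490];cv2.imwrite("pics/crop.png",cv2.resize(a,None,fx=2.9,fy=2.9,interpolation=2))
E
```

```text
A [  7   8  22  22 143] 409.45858001708984 244.2988166809082 11.17240047454834 ((17.61094093322754, 18.425594329833984), (20.65155601501465, 21.828937530517578), 104.57543182373047) med [ 0.46030558 -0.22161519  0.01      ]
B [  7   8  23  21 156] 460.884614944458 236.96153831481934 11.300857543945312 ((17.748046875, 18.02777099609375), (20.955223083496094, 22.161489486694336), 109.40480041503906) med [ 0.48340798 -0.3603972   0.01      ]
base [  7   8  22  21 117] 298.40322494506836 233.98387145996094 10.642451286315918 ((17.44978904724121, 18.148883819580078), (20.373313903808594, 20.518030166625977), 121.62993621826172) med [0.480787   0.08037529 0.022     ]
screw? (279, 165) [0.67431605 0.14291911 0.008     ]
screw? (336, 178) [ 0.64035065 -0.01801657  0.008     ]
screw? (317, 258) [0.41812597 0.02902997 0.008     ]
screw? (259, 243) [0.45509626 0.18875965 0.008     ]
jar [ 0.5814429  -0.23906836  0.055     ]
green [ 0.36021363 -0.21318323  0.015     ]
orange [ 0.49686924 -0.11888264  0.015     ]
head [0.59839795 0.25496958 0.084     ]
marker [ 0.3680465  -0.33430008  0.01      ]
[[250.      268.99997]
 [250.      149.99997]
 [344.      149.99997]
 [344.      268.99997]]
[0.38450977 0.20982591 0.008     ]
[0.71608735 0.22686047 0.008     ]
[ 0.72123764 -0.03893143  0.008     ]
[ 0.39037845 -0.04474735  0.008     ]
```

View pics/crop.png

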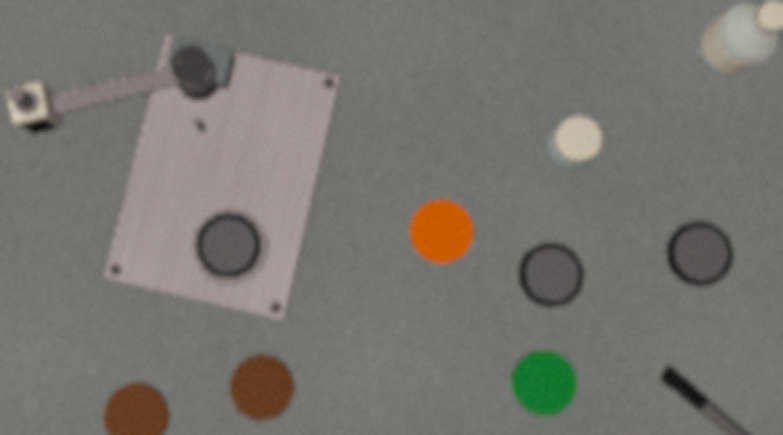

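The crop confirms it: black dishes at crop (551,275) and (700,253), the base at (228,245) on the plate, plain orange, green and brown decoys, and the reader's yaw is about -11.9°. I'll fly over B first.

Request:
step_arm:
  moves:
    - {"dx": 36.4, "dy": -19.4, "dz": 10}
    - {"dx": 36.4, "dy": -19.4, "dz": 10}
    - {"dx": 36.4, "dy": -19.4, "dz": 10}
    - {"dx": 36.4, "dy": -19.4, "dz": 10}
    - {"dx": 36.4, "dy": -19.4, "dz": 10}
    - {"dx": 36.4, "dy": -19.4, "dz": 10}
    - {"dx": 36.4, "dy": -19.4, "dz": 10}
    - {"dx": 36.4, "dy": -19.4, "dz": 10}
    - {"dx": 36.4, "dy": -19.4, "dz": 10}
    - {"dx": 36.4, "dy": -19.4, "dz": 10}
    - {}
    - {}
    - {}

```text
invalid input at $.moves[0]: expected keys rx, ry, rz, dx, dy, dz, gripper
```

```bash
python3 - <<'E'
from h import *
o=r.get_obs();print(o["clock"],o["tcp_pos"],o["orientation"],tool([.4834,-.3604,.03]))
c=r.camera_info("wrist");print(c,proj(c,[.4834,-.3604,.015]))
cv2.imwrite("pics/w1.png",r.grab_frame("wrist"))
E
```

```text
0.1 [ 0.18818478 -0.64770423  0.25244542] [-3.10864236e+00 -4.42549229e-01  5.63488154e-04] [ 363.69241964 -193.14013931  222.71600441]
{'mtx': array([[329.35151941,   0.        , 317.67457946],
       [  0.        , 329.35151941, 198.63044162],
       [  0.        ,   0.        ,   1.        ]]), 'rvec': array([-2.29252997,  1.72038931,  0.28661703]), 'tvec': array([-0.67405896, -0.04252147,  0.38025699])} [  61.51669621 -307.7321611 ]
```

View pics/w1.png

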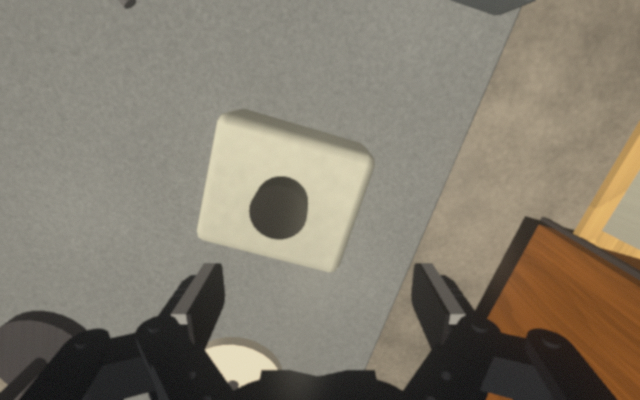

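Every row needs all its keys. The wrist view shows the fingertips at about (210,270) and (425,270), with a white box ahead. No dish is in view yet.

Request:
step_arm:
  moves:
    - {"rx": 0, "ry": 0, "rz": 0, "dx": 36.4, "dy": -19.3, "dz": 10, "gripper": 1}
    - {"rx": 0, "ry": 0, "rz": 0, "dx": 36.4, "dy": -19.3, "dz": 10, "gripper": 1}
    - {"rx": 0, "ry": 0, "rz": 0, "dx": 36.4, "dy": -19.3, "dz": 10, "gripper": 1}
    - {"rx": 0, "ry": 0, "rz": 0, "dx": 36.4, "dy": -19.3, "dz": 10, "gripper": 1}
    - {"rx": 0, "ry": 0, "rz": 0, "dx": 36.4, "dy": -19.3, "dz": 10, "gripper": 1}
    - {"rx": 0, "ry": 0, "rz": 0, "dx": 36.4, "dy": -19.3, "dz": 10, "gripper": 1}
    - {"rx": 0, "ry": 0, "rz": 0, "dx": 36.4, "dy": -19.3, "dz": 10, "gripper": 1}
    - {"rx": 0, "ry": 0, "rz": 0, "dx": 36.4, "dy": -19.3, "dz": 10, "gripper": 1}
    - {"rx": 0, "ry": 0, "rz": 0, "dx": 16.4, "dy": -19.3, "dz": 10, "gripper": 1}
    - {"rx": 0, "ry": 0, "rz": 0, "dx": 0, "dy": -19.3, "dz": 10, "gripper": 1}
    - {"rx": 0, "ry": 0, "rz": 0, "dx": 0, "dy": 0, "dz": 0, "gripper": 1}
    - {"rx": 0, "ry": 0, "rz": 0, "dx": 0, "dy": 0, "dz": 0, "gripper": 1}

```text
clock: 1.65
tcp_pos: [0.4299, -0.3782, 0.1537]
orientation: [3.109, 0.441, 0.001]
contact_force: [0.3, -0.6, 0.0]
grip_width: 0.0856
gripper_force: 0.0
```

```bash
cat >> h.py <<'E'
def dish(name,guess,z,save=None,thr=95):
    "centre of the black dish nearest guess: lid-top ellipse on plane z (lid top)"
    c=r.camera_info(name); im=r.grab_frame(name)
    if save: cv2.imwrite(save,im)
    m=(im.max(2)<thr).astype(np.uint8)
    u=proj(c,guess); best=None
    for cn in cv2.findContours(m,0,2)[0]:
        if cv2.contourArea(cn)<60 or len(cn)<6: continue
        e=cv2.fitEllipse(cv2.convexHull(cn)); d=np.hypot(*(np.array(e[0])-u))
        if best is None or d<best[0]: best=(d,e,cv2.boundingRect(cn))
    return best,ray(c,best[1][0],z),u
E
python3 - <<'E'
from h import *
o=r.get_obs();print(o["clock"],o["tcp_pos"],o["orientation"])
print(dish("wrist",[.4834,-.3604,.015],.010,"pics/w2.png"))
E
```

```text
1.65 [ 0.42994379 -0.37818881  0.15373826] [3.10944075e+00 4.41183766e-01 5.43721428e-04]
((np.float64(0.5772819611944601), ((314.27093505859375, 121.95635986328125), (75.79762268066406, 77.22579956054688), 178.3173065185547), (277, 84, 76, 77)), array([ 0.48314434, -0.36012439,  0.01      ]), array([314.65045849, 122.39135001]))
```

View pics/w2.png

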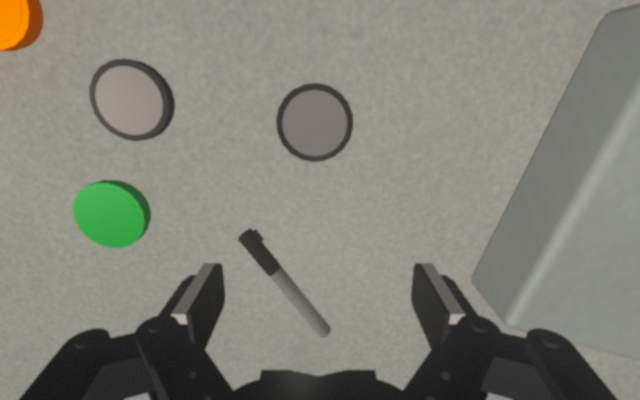

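Wrist view: B at (314,122), A at (131,99), green at (112,213), and the marker at (285,285), clear of the fingers. The wrist and top measurements agree to within 0.5 mm. Descending on B with the gripper opened to about 70 mm.

Request:
step_arm:
  moves:
    - {"rx": 0, "ry": 0, "rz": 0, "dx": 28, "dy": -1.3, "dz": 0, "gripper": 0.7}
    - {"rx": 0, "ry": 0, "rz": 0, "dx": 28, "dy": -1.3, "dz": 20, "gripper": 0.7}
    - {"rx": 0, "ry": 0, "rz": 0, "dx": 0, "dy": 0, "dz": 35, "gripper": 0.7}
    - {"rx": 0, "ry": 0, "rz": 0, "dx": 0, "dy": 0, "dz": 35, "gripper": 0.7}
    - {"rx": 0, "ry": 0, "rz": 0, "dx": 0, "dy": 0, "dz": 20, "gripper": 0.7}
    - {"rx": 0, "ry": 0, "rz": 0, "dx": 0, "dy": 0, "dz": 8, "gripper": 0.7}
    - {"rx": 0, "ry": 0, "rz": 0, "dx": 0, "dy": 0, "dz": 0, "gripper": 0.7}
    - {"rx": 0, "ry": 0, "rz": 0, "dx": 0, "dy": 0, "dz": 0, "gripper": 0.7}

```text
clock: 2.7
tcp_pos: [0.4837, -0.3596, 0.0365]
orientation: [3.109, 0.442, 0.003]
contact_force: [0.1, -0.7, 0.4]
grip_width: 0.0727
gripper_force: 0.0
```

```bash
python3 - <<'E'
from h import *
o=r.get_obs();print(o["tcp_pos"],tool([.4831,-.3601,.03]),o["contact_force"])
cv2.imwrite("pics/w3.png",r.grab_frame("wrist"))
E
```

```text
[ 0.48368313 -0.35958163  0.03651411] [-0.71351389  0.3245794   6.51367644] [ 0.11277938 -0.65715057  0.42066565]
```

View pics/w3.png

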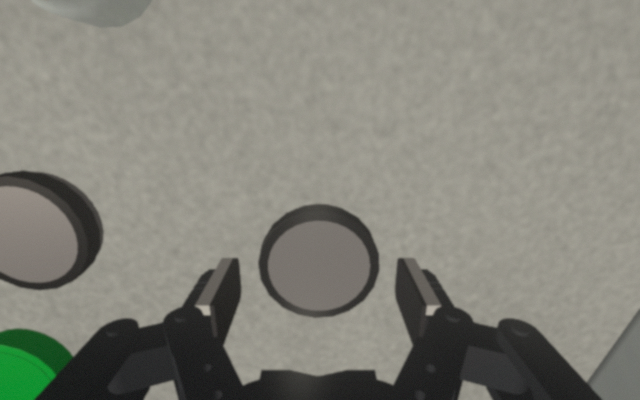

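The dish is centred between the pads: its lid is at about (319,262) and the tips are at (238,262) and (398,262), still just above it. Probing down.

Request:
step_arm:
  moves:
    - {"rx": 0, "ry": 0, "rz": 0, "dx": -0.7, "dy": 0.3, "dz": 4, "gripper": 0.7}
    - {"rx": 0, "ry": 0, "rz": 0, "dx": 0, "dy": 0, "dz": 4, "gripper": 0.7}
    - {"rx": 0, "ry": 0, "rz": 0, "dx": 0, "dy": 0, "dz": 2, "gripper": 0.7}
    - {"rx": 0, "ry": 0, "rz": 0, "dx": 0, "dy": 0, "dz": 0, "gripper": 0.7}
    - {"rx": 0, "ry": 0, "rz": 0, "dx": 0, "dy": 0, "dz": 0, "gripper": 0.7}

```text
clock: 3.38
tcp_pos: [0.4824, -0.3594, 0.0253]
orientation: [3.11, 0.443, 0.0]
contact_force: [0.1, -0.1, -0.4]
grip_width: 0.0727
gripper_force: 0.0
```

Request:
step_arm:
  moves:
    - {"rx": 0, "ry": 0, "rz": 0, "dx": 0, "dy": 0, "dz": 2, "gripper": 0.7}
    - {"rx": 0, "ry": 0, "rz": 0, "dx": 0, "dy": 0, "dz": 1, "gripper": 0.7}
    - {"rx": 0, "ry": 0, "rz": 0, "dx": 0, "dy": 0, "dz": 0, "gripper": 0.7}
    - {"rx": 0, "ry": 0, "rz": 0, "dx": 0, "dy": 0, "dz": 0, "gripper": 0.7}

```text
clock: 3.88
tcp_pos: [0.4824, -0.3594, 0.0223]
orientation: [3.11, 0.443, 0.0]
contact_force: [0.5, -0.2, 0.2]
grip_width: 0.0725
gripper_force: 0.0
```

Request:
step_arm:
  moves:
    - {"rx": 0, "ry": 0, "rz": 0, "dx": 0, "dy": 0, "dz": 2, "gripper": 0.7}
    - {"rx": 0, "ry": 0, "rz": 0, "dx": 0, "dy": 0, "dz": 0, "gripper": 0.7}
    - {"rx": 0, "ry": 0, "rz": 0, "dx": 0, "dy": 0, "dz": 2, "gripper": 0.7}
    - {"rx": 0, "ry": 0, "rz": 0, "dx": 0, "dy": 0, "dz": 0, "gripper": 0.7}
    - {"rx": 0, "ry": 0, "rz": 0, "dx": 0, "dy": 0, "dz": 0, "gripper": 0.7}

```text
clock: 4.5
tcp_pos: [0.4823, -0.3594, 0.0183]
orientation: [-3.11, -0.443, 0.0]
contact_force: [-0.2, 1.0, -1.0]
grip_width: 0.0725
gripper_force: 0.0
```

Request:
step_arm:
  moves:
    - {"rx": 0, "ry": 0, "rz": 0, "dx": 0.5, "dy": 0, "dz": -3, "gripper": 0.5}
    - {"rx": 0, "ry": 0, "rz": 0, "dx": 0, "dy": 0, "dz": 0, "gripper": 0.3}
    - {"rx": 0, "ry": 0, "rz": 0, "dx": 0, "dy": 0, "dz": 0, "gripper": 0.2}
    - {"rx": 0, "ry": 0, "rz": 0, "dx": 0, "dy": 0, "dz": 0, "gripper": 0.2}
    - {"rx": 0, "ry": 0, "rz": 0, "dx": 0, "dy": 0, "dz": 0, "gripper": 0.2}
  grip_force: 30

```text
clock: 5.12
tcp_pos: [0.4831, -0.3594, 0.0222]
orientation: [3.11, 0.443, 0.001]
contact_force: [-1.3, 0.7, 6.0]
grip_width: 0.0584
gripper_force: 31.2
```

```bash
python3 - <<'E'
from h import *
o=r.get_obs();print(o["tcp_pos"],o["contact_force"])
cv2.imwrite("pics/w4.png",r.grab_frame("wrist"))
E
```

```text
[ 0.48306574 -0.35935168  0.02215098] [-1.27903292  0.67088012  5.98809233]
```

View pics/w4.png

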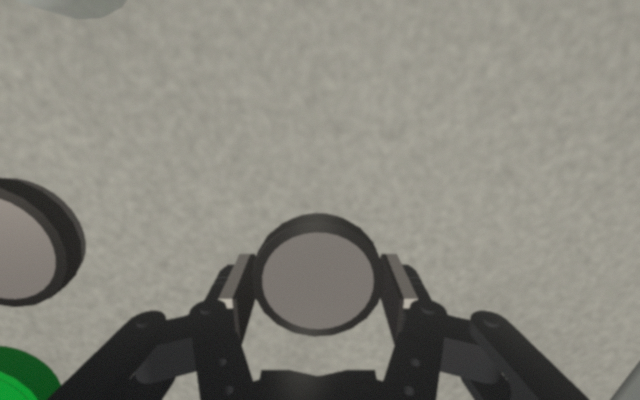

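The dish is gripped: width 58 mm, lid at (318,283), level between the pads. Lifting it and carrying it towards the reader.

Request:
step_arm:
  moves:
    - {"rx": 0, "ry": 0, "rz": 0, "dx": 0, "dy": 0, "dz": -8, "gripper": 0.2}
    - {"rx": 0, "ry": 0, "rz": 0, "dx": 0, "dy": 0, "dz": -30, "gripper": 0.2}
    - {"rx": 0, "ry": 0, "rz": 0, "dx": 0, "dy": 0, "dz": -45, "gripper": 0.2}
    - {"rx": 0, "ry": 0, "rz": 0, "dx": 0, "dy": -10, "dz": -45, "gripper": 0.2}
    - {"rx": 0, "ry": 0, "rz": 0, "dx": 5, "dy": -25, "dz": 0, "gripper": 0.2}
    - {"rx": 0, "ry": 0, "rz": 0, "dx": 8, "dy": -40, "dz": 0, "gripper": 0.2}
    - {"rx": 0, "ry": 0, "rz": 0, "dx": 8, "dy": -45, "dz": 0, "gripper": 0.2}
    - {"rx": 0, "ry": 0, "rz": 0, "dx": 9, "dy": -45, "dz": 0, "gripper": 0.2}
    - {"rx": 0, "ry": 0, "rz": 0, "dx": 9, "dy": -45, "dz": 0, "gripper": 0.2}
    - {"rx": 0, "ry": 0, "rz": 0, "dx": 9, "dy": -45, "dz": 0, "gripper": 0.2}
    - {"rx": 0, "ry": 0, "rz": 0, "dx": 9, "dy": -45, "dz": 0, "gripper": 0.2}
    - {"rx": 0, "ry": 0, "rz": 0, "dx": 8, "dy": -45, "dz": 0, "gripper": 0.2}
    - {"rx": 0, "ry": 0, "rz": 0, "dx": 6, "dy": -40, "dz": 0, "gripper": 0.2}
    - {"rx": 0, "ry": 0, "rz": 0, "dx": 4, "dy": -25, "dz": 0, "gripper": 0.2}
    - {"rx": 0, "ry": 0, "rz": 0, "dx": 0, "dy": -13, "dz": 0, "gripper": 0.2}
    - {"rx": 0, "ry": 0, "rz": 0, "dx": 0, "dy": 0, "dz": 0, "gripper": 0.2}
    - {"rx": 0, "ry": 0, "rz": 0, "dx": 0, "dy": 0, "dz": 0, "gripper": 0.2}

```text
clock: 7.3
tcp_pos: [0.437, 0.0666, 0.1493]
orientation: [3.11, 0.44, -0.0]
contact_force: [0.7, -0.6, -0.6]
grip_width: 0.0586
gripper_force: 32.3
```

```bash
python3 - <<'E'
from h import *
o=r.get_obs();print(o["tcp_pos"],o["orientation"],o["contact_force"],o["grip_width"])
b=dish("wrist",[.481,.080,.027],.025,"pics/w5.png");print(b); print(tool(b[1]))
E
```

```text
[0.43698194 0.0666017  0.14934447] [ 3.11002887e+00  4.40012662e-01 -2.30031582e-05] [ 0.69374082 -0.64609802 -0.56400794] 0.05857188801131419
((np.float64(0.793470068304795), ((315.98388671875, 138.9300994873047), (78.58259582519531, 79.11712646484375), 160.68556213378906), (277, 100, 79, 79)), array([0.48060093, 0.08049644, 0.025     ]), array([316.77387461, 139.00435505]))
[ 45.76750977  -1.3883038  124.30593978]
```

View pics/w5.png

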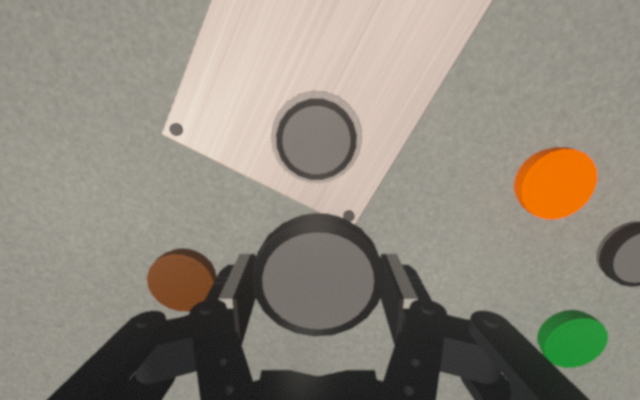

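The base dish is at (316,139) in the wrist view, which puts it at (0.4806, 0.0805). The held dish is level at (318,275). Lowering it on.

Request:
step_arm:
  moves:
    - {"rx": 0, "ry": 0, "rz": 0, "dx": 15, "dy": -0.4, "dz": 10, "gripper": 0.2}
    - {"rx": 0, "ry": 0, "rz": 0, "dx": 20, "dy": -0.5, "dz": 20, "gripper": 0.2}
    - {"rx": 0, "ry": 0, "rz": 0, "dx": 11, "dy": -0.5, "dz": 25, "gripper": 0.2}
    - {"rx": 0, "ry": 0, "rz": 0, "dx": 0, "dy": 0, "dz": 25, "gripper": 0.2}
    - {"rx": 0, "ry": 0, "rz": 0, "dx": 0, "dy": 0, "dz": 12, "gripper": 0.2}
    - {"rx": 0, "ry": 0, "rz": 0, "dx": 0, "dy": 0, "dz": 4, "gripper": 0.2}
    - {"rx": 0, "ry": 0, "rz": 0, "dx": 0, "dy": 0, "dz": 0, "gripper": 0.2}
    - {"rx": 0, "ry": 0, "rz": 0, "dx": 0, "dy": 0, "dz": 0, "gripper": 0.2}
    - {"rx": 0, "ry": 0, "rz": 0, "dx": 0, "dy": 0, "dz": 0, "gripper": 0.2}

```text
clock: 8.48
tcp_pos: [0.481, 0.0821, 0.0539]
orientation: [-3.11, -0.443, -0.002]
contact_force: [0.8, -0.8, -0.0]
grip_width: 0.0587
gripper_force: 32.3
```

```bash
python3 - <<'E'
from h import *
o=r.get_obs();print(o["tcp_pos"],o["contact_force"],o["grip_width"]); print(tool([.4806,.0805,.0492]))
E
```

```text
[0.4809976  0.08210256 0.05391213] [ 0.78445419 -0.76160307 -0.02149031] 0.05871561941709201
[-0.8343343   1.42740525  4.71135793]
```

Request:
step_arm:
  moves:
    - {"rx": 0, "ry": 0, "rz": 0, "dx": -0.6, "dy": 1.4, "dz": 2, "gripper": 0.2}
    - {"rx": 0, "ry": 0, "rz": 0, "dx": 0, "dy": 0, "dz": 2, "gripper": 0.2}
    - {"rx": 0, "ry": 0, "rz": 0, "dx": 0, "dy": 0, "dz": 0, "gripper": 0.2}
    - {"rx": 0, "ry": 0, "rz": 0, "dx": 0, "dy": 0, "dz": 0, "gripper": 0.2}
    - {"rx": 0, "ry": 0, "rz": 0, "dx": 0, "dy": 0, "dz": 0, "gripper": 0.2}

```text
clock: 9.1
tcp_pos: [0.4804, 0.0806, 0.0493]
orientation: [-3.11, -0.443, 0.0]
contact_force: [0.6, 0.2, -0.4]
grip_width: 0.0586
gripper_force: 32.5
```

```bash
python3 - <<'E'
from h import *
o=r.get_obs();print(o["tcp_pos"],o["contact_force"],o["grip_width"]); print(tool([.4806,.0805,.0492]))
E
```

```text
[0.48039085 0.08057164 0.049261  ] [ 0.60752841  0.22513373 -0.35905545] 0.05855347922461246
[0.18085438 0.12717174 0.06098277]
```

Down 0.7 mm more to look for contact, then release and rise.

Request:
step_arm:
  moves:
    - {"rx": 0, "ry": 0, "rz": 0, "dx": 0.2, "dy": 0.1, "dz": 0.7, "gripper": 0.2}
    - {"rx": 0, "ry": 0, "rz": 0, "dx": 0, "dy": 0, "dz": 0, "gripper": 0.2}
    - {"rx": 0, "ry": 0, "rz": 0, "dx": 0, "dy": 0, "dz": 0, "gripper": 0.2}

```text
clock: 9.48
tcp_pos: [0.4805, 0.0806, 0.0491]
orientation: [3.11, 0.443, -0.0]
contact_force: [-2.4, 0.5, 7.9]
grip_width: 0.0588
gripper_force: 33.1
```

Request:
step_arm:
  moves:
    - {"rx": 0, "ry": 0, "rz": 0, "dx": 0, "dy": 0, "dz": -0.5, "gripper": 0.3}
    - {"rx": 0, "ry": 0, "rz": 0, "dx": 0, "dy": 0, "dz": 0, "gripper": 0.5}
    - {"rx": 0, "ry": 0, "rz": 0, "dx": 0, "dy": 0, "dz": 0, "gripper": 0.8}
    - {"rx": 0, "ry": 0, "rz": 0, "dx": 0, "dy": 0, "dz": 0, "gripper": 0.8}
    - {"rx": 0, "ry": 0, "rz": 0, "dx": 0, "dy": 0, "dz": -10, "gripper": 0.8}
    - {"rx": 0, "ry": 0, "rz": 0, "dx": 0, "dy": 0, "dz": -30, "gripper": 0.8}
    - {"rx": 0, "ry": 0, "rz": 0, "dx": -20, "dy": 0, "dz": -40, "gripper": 0.8}
    - {"rx": 0, "ry": 0, "rz": 0, "dx": -26, "dy": 0, "dz": -20, "gripper": 0.8}
    - {"rx": 0, "ry": 0, "rz": 0, "dx": 0, "dy": 0, "dz": 0, "gripper": 0.8}
    - {"rx": 0, "ry": 0, "rz": 0, "dx": 0, "dy": 0, "dz": 0, "gripper": 0.8}

```text
clock: 10.72
tcp_pos: [0.437, 0.0678, 0.1493]
orientation: [-3.11, -0.443, -0.002]
contact_force: [-0.4, -0.3, -0.2]
grip_width: 0.0768
gripper_force: 0.0
```

```bash
python3 - <<'E'
from h import *
o=r.get_obs();print(o["tcp_pos"])
b=dish("wrist",[.481,.080,.042],.040,"pics/w6.png");print(b); 
E
```

```text
[0.43702324 0.06779607 0.14933744]
((np.float64(1.2756852567695236), ((317.6535949707031, 142.0536346435547), (83.72158813476562, 84.12664031982422), 2.178785562515259), (276, 100, 84, 85)), array([0.48116149, 0.08065807, 0.04      ]), array([318.50409328, 143.0044372 ]))
```

View pics/w6.png

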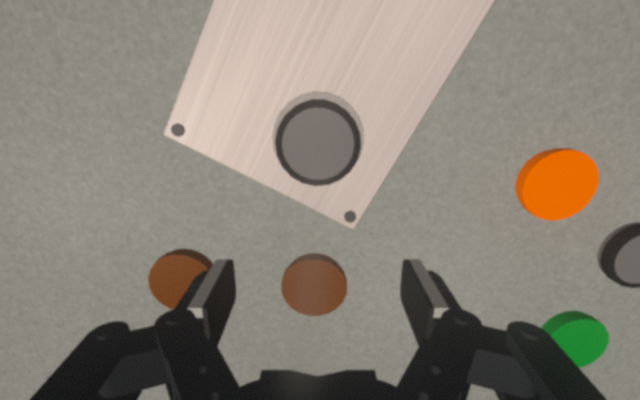

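The second dish sits on the base at (318,142), which works out to (0.4812, 0.0807), about 0.6 mm off centre. Now A.

Request:
step_arm:
  moves:
    - {"rx": 0, "ry": 0, "rz": 0, "dx": -4, "dy": 20, "dz": 0, "gripper": 0.8}
    - {"rx": 0, "ry": 0, "rz": 0, "dx": -13, "dy": 35, "dz": 0, "gripper": 0.8}
    - {"rx": 0, "ry": 0, "rz": 0, "dx": -15, "dy": 42, "dz": 0, "gripper": 0.8}
    - {"rx": 0, "ry": 0, "rz": 0, "dx": -15, "dy": 42, "dz": 0, "gripper": 0.8}
    - {"rx": 0, "ry": 0, "rz": 0, "dx": -15, "dy": 42, "dz": 0, "gripper": 0.8}
    - {"rx": 0, "ry": 0, "rz": 0, "dx": -15, "dy": 42, "dz": 0, "gripper": 0.8}
    - {"rx": 0, "ry": 0, "rz": 0, "dx": -15, "dy": 35, "dz": 0, "gripper": 0.8}
    - {"rx": 0, "ry": 0, "rz": 0, "dx": -11, "dy": 26, "dz": 0, "gripper": 0.8}
    - {"rx": 0, "ry": 0, "rz": 0, "dx": 0, "dy": 0, "dz": 0, "gripper": 0.7}
    - {"rx": 0, "ry": 0, "rz": 0, "dx": 0, "dy": 0, "dz": 0, "gripper": 0.7}

```text
clock: 12.02
tcp_pos: [0.4171, -0.2331, 0.1484]
orientation: [-3.109, -0.444, 0.001]
contact_force: [0.7, 0.4, -0.8]
grip_width: 0.0722
gripper_force: 0.0
```

```bash
python3 - <<'E'
from h import *
o=r.get_obs();print(o["tcp_pos"],o["orientation"])
b=dish("wrist",[.4603,-.2216,.015],.013,"pics/w7.png");print(b,tool(b[1])) 
E
```

```text
[ 0.4170753  -0.23307173  0.14843402] [-3.10907307e+00 -4.43615148e-01  1.26794212e-03]
((np.float64(1.1092354411595031), ((318.9093017578125, 137.4259796142578), (76.30377197265625, 76.93717193603516), 3.2213268280029297), (281, 99, 77, 78)), array([ 0.46066294, -0.22113661,  0.013     ]), array([319.36337425, 138.43801787])) [ 45.09745455   1.24230586 135.55516776]
```

Request:
step_arm:
  moves:
    - {"rx": 0, "ry": 0, "rz": 0, "dx": 20, "dy": 0.6, "dz": 0, "gripper": 0.7}
    - {"rx": 0, "ry": 0, "rz": 0, "dx": 25, "dy": 0.6, "dz": 20, "gripper": 0.7}
    - {"rx": 0, "ry": 0, "rz": 0, "dx": 0, "dy": 0, "dz": 35, "gripper": 0.7}
    - {"rx": 0, "ry": 0, "rz": 0, "dx": 0, "dy": 0, "dz": 35, "gripper": 0.7}
    - {"rx": 0, "ry": 0, "rz": 0, "dx": 0, "dy": 0, "dz": 20, "gripper": 0.7}
    - {"rx": 0, "ry": 0, "rz": 0, "dx": 0, "dy": 0, "dz": 5, "gripper": 0.7}
    - {"rx": 0, "ry": 0, "rz": 0, "dx": 0, "dy": 0, "dz": 0, "gripper": 0.7}
    - {"rx": 0, "ry": 0, "rz": 0, "dx": 0, "dy": 0, "dz": 0, "gripper": 0.7}

```text
clock: 13.08
tcp_pos: [0.4614, -0.2224, 0.035]
orientation: [3.109, 0.443, 0.003]
contact_force: [-0.0, 0.1, 0.5]
grip_width: 0.0726
gripper_force: 0.0
```

```bash
python3 - <<'E'
from h import *
o=r.get_obs();print(o["tcp_pos"],tool([.4606,-.2212,.022]),o["contact_force"])
E
```

```text
[ 0.46138145 -0.22242504  0.03500657] [-0.42834686 -1.40796924 13.00447498] [-0.03349041  0.12218211  0.45524272]
```

Request:
step_arm:
  moves:
    - {"rx": 0, "ry": 0, "rz": 0, "dx": -0.4, "dy": -1.4, "dz": 5, "gripper": 0.7}
    - {"rx": 0, "ry": 0, "rz": 0, "dx": 0, "dy": 0, "dz": 5, "gripper": 0.7}
    - {"rx": 0, "ry": 0, "rz": 0, "dx": 0, "dy": 0, "dz": 2, "gripper": 0.7}
    - {"rx": 0, "ry": 0, "rz": 0, "dx": 0, "dy": 0, "dz": 0, "gripper": 0.5}
    - {"rx": 0, "ry": 0, "rz": 0, "dx": 0, "dy": 0, "dz": 0, "gripper": 0.3}
    - {"rx": 0, "ry": 0, "rz": 0, "dx": 0, "dy": 0, "dz": 0, "gripper": 0.2}
    - {"rx": 0, "ry": 0, "rz": 0, "dx": 0, "dy": 0, "dz": 0, "gripper": 0.2}
    - {"rx": 0, "ry": 0, "rz": 0, "dx": 0, "dy": 0, "dz": 0, "gripper": 0.2}

```text
clock: 14.08
tcp_pos: [0.4595, -0.2212, 0.0224]
orientation: [3.11, 0.443, -0.0]
contact_force: [-1.7, 0.9, 6.0]
grip_width: 0.0585
gripper_force: 31.7
```

```bash
python3 - <<'E'
from h import *
o=r.get_obs();print(o["tcp_pos"],tool([.4606,-.2212,.022]),o["contact_force"])
E
```

```text
[ 0.45952964 -0.22118174  0.02236414] [1.02280676 0.3161064  0.36407877] [-1.69529824  0.89914431  6.00189856]
```

A is gripped, and sits 1 mm ahead of the TCP along tool x. Carrying it to the pile.

Request:
step_arm:
  moves:
    - {"rx": 0, "ry": 0, "rz": 0, "dx": 0, "dy": 0, "dz": -8, "gripper": 0.2}
    - {"rx": 0, "ry": 0, "rz": 0, "dx": 0, "dy": 0, "dz": -40, "gripper": 0.2}
    - {"rx": 0, "ry": 0, "rz": 0, "dx": 0, "dy": 0, "dz": -50, "gripper": 0.2}
    - {"rx": 0, "ry": 0, "rz": 0, "dx": 5, "dy": -15, "dz": 0, "gripper": 0.2}
    - {"rx": 0, "ry": 0, "rz": 0, "dx": 12, "dy": -35, "dz": 0, "gripper": 0.2}
    - {"rx": 0, "ry": 0, "rz": 0, "dx": 16, "dy": -42, "dz": 0, "gripper": 0.2}
    - {"rx": 0, "ry": 0, "rz": 0, "dx": 16, "dy": -42, "dz": 0, "gripper": 0.2}
    - {"rx": 0, "ry": 0, "rz": 0, "dx": 16, "dy": -42, "dz": 0, "gripper": 0.2}
    - {"rx": 0, "ry": 0, "rz": 0, "dx": 16, "dy": -42, "dz": 0, "gripper": 0.2}
    - {"rx": 0, "ry": 0, "rz": 0, "dx": 12.4, "dy": -38, "dz": 0, "gripper": 0.2}
    - {"rx": 0, "ry": 0, "rz": 0, "dx": 10, "dy": -28, "dz": 0, "gripper": 0.2}
    - {"rx": 0, "ry": 0, "rz": 0, "dx": 0, "dy": 0, "dz": 10, "gripper": 0.2}
    - {"rx": 0, "ry": 0, "rz": 0, "dx": 0, "dy": 0, "dz": 20, "gripper": 0.2}
    - {"rx": 0, "ry": 0, "rz": 0, "dx": 0, "dy": 0, "dz": 15, "gripper": 0.2}
    - {"rx": 0, "ry": 0, "rz": 0, "dx": 0, "dy": 0, "dz": 4, "gripper": 0.2}
    - {"rx": 0, "ry": 0, "rz": 0, "dx": 0, "dy": 0, "dz": 0, "gripper": 0.2}
    - {"rx": 0, "ry": 0, "rz": 0, "dx": 0, "dy": 0, "dz": 0, "gripper": 0.2}

```text
clock: 16.2
tcp_pos: [0.48, 0.0804, 0.0715]
orientation: [-3.11, -0.442, -0.001]
contact_force: [-0.8, 0.6, -0.3]
grip_width: 0.0584
gripper_force: 32.6
```

```bash
python3 - <<'E'
from h import *
o=r.get_obs();print(o["tcp_pos"],tool([.4798,.0803,.0644]),o["contact_force"])
E
```

```text
[0.4800487  0.08036126 0.07154694] [-0.26248741 -0.0110561   7.14670494] [-0.81145954  0.58007527 -0.26462184]
```

Request:
step_arm:
  moves:
    - {"rx": 0, "ry": 0, "rz": 0, "dx": -0.2, "dy": 0, "dz": 3, "gripper": 0.2}
    - {"rx": 0, "ry": 0, "rz": 0, "dx": 0, "dy": 0, "dz": 3, "gripper": 0.2}
    - {"rx": 0, "ry": 0, "rz": 0, "dx": 0, "dy": 0, "dz": 1, "gripper": 0.2}
    - {"rx": 0, "ry": 0, "rz": 0, "dx": 0, "dy": 0, "dz": 0.5, "gripper": 0.2}
    - {"rx": 0, "ry": 0, "rz": 0, "dx": 0, "dy": 0, "dz": 0, "gripper": 0.2}
    - {"rx": 0, "ry": 0, "rz": 0, "dx": 0, "dy": 0, "dz": 0, "gripper": 0.2}

```text
clock: 16.95
tcp_pos: [0.4794, 0.0804, 0.0643]
orientation: [3.11, 0.443, -0.0]
contact_force: [-3.7, -0.6, 9.9]
grip_width: 0.0584
gripper_force: 33.5
```

Request:
step_arm:
  moves:
    - {"rx": 0, "ry": 0, "rz": 0, "dx": 0.3, "dy": 0, "dz": -0.6, "gripper": 0.3}
    - {"rx": 0, "ry": 0, "rz": 0, "dx": 0, "dy": 0, "dz": 0, "gripper": 0.5}
    - {"rx": 0, "ry": 0, "rz": 0, "dx": 0, "dy": 0, "dz": 0, "gripper": 0.8}
    - {"rx": 0, "ry": 0, "rz": 0, "dx": 0, "dy": 0, "dz": 0, "gripper": 0.8}
    - {"rx": 0, "ry": 0, "rz": 0, "dx": 0, "dy": 0, "dz": -10, "gripper": 0.8}
    - {"rx": 0, "ry": 0, "rz": 0, "dx": 0, "dy": 0, "dz": -35, "gripper": 0.8}
    - {"rx": 0, "ry": 0, "rz": 0, "dx": -20, "dy": 0, "dz": -40, "gripper": 0.8}
    - {"rx": 0, "ry": 0, "rz": 0, "dx": -26, "dy": 0, "dz": -20, "gripper": 0.8}
    - {"rx": 0, "ry": 0, "rz": 0, "dx": 0, "dy": 0, "dz": 0, "gripper": 0.8}
    - {"rx": 0, "ry": 0, "rz": 0, "dx": 0, "dy": 0, "dz": 0, "gripper": 0.8}

```text
clock: 18.2
tcp_pos: [0.4361, 0.0677, 0.1694]
orientation: [-3.11, -0.443, -0.002]
contact_force: [0.3, -0.2, -0.5]
grip_width: 0.0768
gripper_force: 0.0
```

```bash
python3 - <<'E'
from h import *
o=r.get_obs();print(o["tcp_pos"])
b=dish("wrist",[.481,.080,.057],.055,"pics/w8.png");print(b)
# reader yaw & post from top
c=r.camera_info("top");im=r.grab_frame("top");cv2.imwrite("pics/top1.png",im)
w=im[170:205,215:250];print(proj(c,[.603,.261,.124]),proj(c,[.603,.261,.084]))
m=(w.min(2)>150).astype(np.uint8);k,l,st,ce=cv2.connectedComponentsWithStats(m);print(st,ce+[215,170])
d=(w.max(2)<90).astype(np.uint8);k,l,st,ce=cv2.connectedComponentsWithStats(d);print(st[1:],(ce+[215,170])[1:])
for q in (ce+[215,170])[1:]: print(ray(c,q,.124))
print([ray(c,q,.008)[:2].round(4) for q in((117/2.9+219.5,269/2.9+149.5),(276/2.9+219.5,308/2.9+149.5),(329/2.9+219.5,83/2.9+149.5))])
E
```

```text
[0.43605447 0.06772805 0.16940142]
((np.float64(1.3749402259556387), ((317.7937316894531, 139.55206298828125), (81.7680435180664, 83.18496704101562), 177.56178283691406), (277, 98, 82, 84)), array([0.48113572, 0.08078245, 0.055     ]), array([318.80864376, 140.47964808]))
[224.74668825 181.32992015] [228.79909233 184.21572539]
[[   0    0   35   35 1171]
 [   8    9   13   13   54]] [[232.12382579 187.02134927]
 [229.31481481 186.53703704]]
[[12 13  4  4 13]
 [14 21 10  5 35]] [[228.61538462 184.61538462]
 [233.62857143 193.34285714]]
[0.59482431 0.25076017 0.124     ]
[0.57293718 0.23688246 0.124     ]
[array([0.4572, 0.1865]), array([0.4241, 0.0355]), array([ 0.6398, -0.0095])]
```

The pile is straight at (0.4811, 0.0808). Now looking at the parked post from near.

Request:
step_arm:
  moves:
    - {"rx": 0, "ry": 0, "rz": 0, "dx": 10, "dy": -8, "dz": -10, "gripper": 0.8}
    - {"rx": 0, "ry": 0, "rz": 0, "dx": 25, "dy": -22, "dz": -10, "gripper": 0.8}
    - {"rx": 0, "ry": 0, "rz": 0, "dx": 30, "dy": -25, "dz": -10, "gripper": 0.8}
    - {"rx": 0, "ry": 0, "rz": 0, "dx": 30, "dy": -25, "dz": -10, "gripper": 0.8}
    - {"rx": 0, "ry": 0, "rz": 0, "dx": 30, "dy": -25, "dz": -10, "gripper": 0.8}
    - {"rx": 0, "ry": 0, "rz": 0, "dx": 25, "dy": -21, "dz": -10, "gripper": 0.8}
    - {"rx": 0, "ry": 0, "rz": 0, "dx": 10, "dy": -10, "dz": 0, "gripper": 0.8}
    - {"rx": 0, "ry": 0, "rz": 0, "dx": 0, "dy": 0, "dz": 0, "gripper": 0.8}
    - {"rx": 0, "ry": 0, "rz": 0, "dx": 0, "dy": 0, "dz": 0, "gripper": 0.8}

```text
clock: 19.42
tcp_pos: [0.5506, 0.2414, 0.2285]
orientation: [3.109, 0.441, -0.003]
contact_force: [-0.1, 0.2, -0.6]
grip_width: 0.0764
gripper_force: 0.0
```

```bash
python3 - <<'E'
from h import *
o=r.get_obs();print(o["tcp_pos"])
c=r.camera_info("wrist");print(proj(c,[.603,.261,.124]),proj(c,[.598,.255,.124]))
cv2.imwrite("pics/w9.png",r.grab_frame("wrist"))
E
```

```text
[0.55064078 0.24144346 0.22849987]
[311.31452875 128.19775449] [317.82399829 137.89140065]
```

View pics/w9.png

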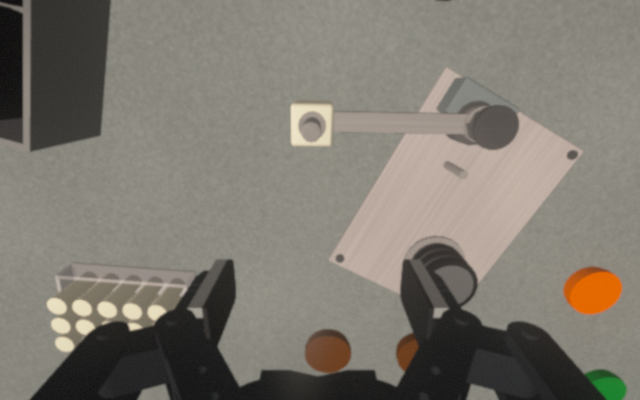

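The post's top disc is at about (312,130) with radius ≈11 px, so the post is at about (0.602, 0.260), matching the geometry. The pile stands straight, and its apparent lean is perspective. Going down around the post, staying above the head.

Request:
step_arm:
  moves:
    - {"rx": 0, "ry": 0, "rz": 0, "dx": 20, "dy": -1.2, "dz": 0, "gripper": 0.8}
    - {"rx": 0, "ry": 0, "rz": 0, "dx": 24.5, "dy": -1.2, "dz": 0, "gripper": 0.8}
    - {"rx": 0, "ry": 0, "rz": 0, "dx": 10, "dy": -1.2, "dz": 15, "gripper": 0.8}
    - {"rx": 0, "ry": 0, "rz": 0, "dx": 0, "dy": 0, "dz": 30, "gripper": 0.8}
    - {"rx": 0, "ry": 0, "rz": 0, "dx": 0, "dy": 0, "dz": 30, "gripper": 0.8}
    - {"rx": 0, "ry": 0, "rz": 0, "dx": 0, "dy": 0, "dz": 25, "gripper": 0.8}
    - {"rx": 0, "ry": 0, "rz": 0, "dx": 0, "dy": 0, "dz": 16, "gripper": 0.8}
    - {"rx": 0, "ry": 0, "rz": 0, "dx": 0, "dy": 0, "dz": 0, "gripper": 0.8}
    - {"rx": 0, "ry": 0, "rz": 0, "dx": 0, "dy": 0, "dz": 0, "gripper": 0.8}

```text
clock: 20.6
tcp_pos: [0.603, 0.2617, 0.1141]
orientation: [-3.11, -0.443, -0.002]
contact_force: [0.0, -0.5, 1.2]
grip_width: 0.077
gripper_force: 0.0
```

```bash
python3 - <<'E'
from h import *
o=r.get_obs();print(tool([.602,.260,.112]),o["contact_force"],o["joints"])
E
```

```text
[-1.46083     1.35119178  2.0493051 ] [ 0.01853649 -0.54498302  1.16891651] [-0.33899592  0.60602863 -0.23169436  1.69829955  0.1741733   0.85610981
 -1.93328112]
```

Request:
step_arm:
  moves:
    - {"rx": 0, "ry": 0, "rz": 0, "dx": -1.4, "dy": 1.3, "dz": 1, "gripper": 0.5}
    - {"rx": 0, "ry": 0, "rz": 0, "dx": 0, "dy": 0, "dz": 0, "gripper": 0}
    - {"rx": 0, "ry": 0, "rz": 0, "dx": 0, "dy": 0, "dz": 0, "gripper": -0.6}
    - {"rx": 0, "ry": 0, "rz": 0, "dx": 0, "dy": 0, "dz": 0, "gripper": -1}
    - {"rx": 0, "ry": 0, "rz": 0, "dx": 0, "dy": 0, "dz": 0, "gripper": -1}
    - {"rx": 0, "ry": 0, "rz": 0, "dx": 0, "dy": 0, "dz": 0, "gripper": -1}
    - {"rx": 0, "ry": 0, "rz": 0, "dx": 0, "dy": 0, "dz": 0, "gripper": -1}
    - {"rx": 0, "ry": 0, "rz": 0, "dx": 0, "dy": 0, "dz": 0, "gripper": -1}
  grip_force: 50

```text
clock: 21.6
tcp_pos: [0.6015, 0.2609, 0.1126]
orientation: [-3.109, -0.444, -0.001]
contact_force: [-3.3, 3.7, 4.0]
grip_width: 0.0128
gripper_force: 48.8
```

```bash
python3 - <<'E'
from h import *
o=r.get_obs();print(o["clock"],o["tcp_pos"],o["contact_force"],o["grip_width"])
# arc about pivot from current TCP; increments per row in tool axes, no turning, n rows + overshoot
R=cv2.Rodrigues(np.array(o["orientation"]))[0]
yaw=-.209; Y=np.array([[np.cos(yaw),-np.sin(yaw)],[np.sin(yaw),np.cos(yaw)]])
st=np.array([.481,.0807]); pv=st+Y@[150,68]*np.array(1e-3) if 0 else st+Y@np.array([.150,.068])
v=np.array([o["tcp_pos"][0],o["tcp_pos"][1]])-pv; print("radius",np.hypot(*v),"angle",np.arctan2(*(Y.T@v)[::-1])-(np.pi-1.1))
p0=np.array(o["tcp_pos"])
A=np.linspace(0,1.11,17)
prev=p0
for a in A[1:]:
    ca,sa=np.cos(a),np.sin(a); p=np.r_[pv+np.array([[ca,-sa],[sa,ca]])@v,p0[2]]
    print(np.round(R.T@(p-prev)*1e3,1)); prev=p
print(prev)
E
```

```text
21.6 [0.60149362 0.26088179 0.11255557] [-3.27011048  3.74296399  4.01368103] 0.01283944436437685
radius 0.1503015391795647 angle 0.010004699211509038
[-10.4   0.2  -0. ]
[-10.4   1.   -0. ]
[-10.3   1.7  -0. ]
[-10.1   2.4  -0. ]
[-10.    3.1  -0. ]
[-9.7  3.8 -0. ]
[-9.4  4.4 -0. ]
[-9.1  5.1 -0. ]
[-8.7  5.7 -0. ]
[-8.3  6.3 -0. ]
[-7.9  6.8 -0. ]
[-7.4  7.4 -0. ]
[-6.8  7.9 -0. ]
[-6.3  8.3 -0. ]
[-5.7  8.7 -0. ]
[-5.1  9.1 -0. ]
[0.4942194  0.14433546 0.11255557]
```

The post is gripped (12.8 mm) and its radius about the pivot checks out at 150.3 mm. Swinging the first part along the arc.

Request:
step_arm:
  moves:
    - {"rx": 0, "ry": 0, "rz": 0, "dx": -5, "dy": 0.1, "dz": 0, "gripper": -1}
    - {"rx": 0, "ry": 0, "rz": 0, "dx": -5.4, "dy": 0.1, "dz": 0, "gripper": -1}
    - {"rx": 0, "ry": 0, "rz": 0, "dx": -10.4, "dy": 1.0, "dz": 0, "gripper": -1}
    - {"rx": 0, "ry": 0, "rz": 0, "dx": -10.3, "dy": 1.7, "dz": 0, "gripper": -1}
    - {"rx": 0, "ry": 0, "rz": 0, "dx": -10.1, "dy": 2.4, "dz": 0, "gripper": -1}
    - {"rx": 0, "ry": 0, "rz": 0, "dx": -10.0, "dy": 3.1, "dz": 0, "gripper": -1}
    - {"rx": 0, "ry": 0, "rz": 0, "dx": -9.7, "dy": 3.8, "dz": 0, "gripper": -1}
    - {"rx": 0, "ry": 0, "rz": 0, "dx": -9.4, "dy": 4.4, "dz": 0, "gripper": -1}
    - {"rx": 0, "ry": 0, "rz": 0, "dx": -9.1, "dy": 5.1, "dz": 0, "gripper": -1}
    - {"rx": 0, "ry": 0, "rz": 0, "dx": -8.7, "dy": 5.7, "dz": 0, "gripper": -1}
    - {"rx": 0, "ry": 0, "rz": 0, "dx": 0, "dy": 0, "dz": 0, "gripper": -1}
    - {"rx": 0, "ry": 0, "rz": 0, "dx": 0, "dy": 0, "dz": 0, "gripper": -1}

```text
clock: 23.1
tcp_pos: [0.5237, 0.2133, 0.1126]
orientation: [-3.105, -0.45, -0.002]
contact_force: [-4.5, 12.0, 1.1]
grip_width: 0.0124
gripper_force: 49.4
```

```bash
cat > s.py <<'E'
from h import *
o=r.get_obs();yaw=-.209; Y=np.array([[np.cos(yaw),-np.sin(yaw)],[np.sin(yaw),np.cos(yaw)]])
pv=np.array([.481,.0807])+Y@np.array([.150,.068]); v=Y.T@(o["tcp_pos"][:2]-pv)
print(o["clock"],o["tcp_pos"],o["contact_force"],o["grip_width"],o["gripper_force"],"radius",np.hypot(*v),"angle",np.arctan2(v[1],v[0])%(2*np.pi)-(np.pi-1.1))
E
python3 s.py
```

```text
23.1 [0.52365164 0.21325353 0.11256198] [-4.48132264 11.97202021  1.06798002] 0.012429242907922773 49.447234869003296 radius 0.1529992652702743 angle 0.6209828771236601
```

The radial force shows the true pivot is a few mm off my estimate, so I'm re-planning the rest of the arc around the corrected one.

```bash
python3 - <<'E'
from h import *
o=r.get_obs();R=cv2.Rodrigues(np.array(o["orientation"]))[0]
pv=np.array([.637,.1146]);prev=p0=np.array(o["tcp_pos"]);v=p0[:2]-pv
for a in np.linspace(0,.53,9)[1:]:
    ca,sa=np.cos(a),np.sin(a); p=np.r_[pv+np.array([[ca,-sa],[sa,ca]])@v,p0[2]]
    print(np.round(R.T@(p-prev)*1e3,1),p); prev=p
E
```

```text
[-8.2  5.6 -0. ] [0.51736928 0.20553327 0.11256198]
[-7.8  6.2 -0. ] [0.51161179 0.19741405 0.11256198]
[-7.4  6.7 -0. ] [0.50640444 0.18893149 0.11256198]
[-6.9  7.1 -0. ] [0.50177007 0.1801228  0.11256198]
[-6.5  7.6 -0. ] [0.49772902 0.17102663 0.11256198]
[-5.9  8.  -0. ] [0.49429901 0.16168289 0.11256198]
[-5.4  8.4 -0. ] [0.4914951  0.15213257 0.11256198]
[-4.8  8.7 -0. ] [0.48932958 0.14241759 0.11256198]
```

Request:
step_arm:
  moves:
    - {"rx": 0, "ry": 0, "rz": 0, "dx": -1.2, "dy": -1.8, "dz": 0, "gripper": -1}
    - {"rx": 0, "ry": 0, "rz": 0, "dx": -8.2, "dy": 5.6, "dz": 0, "gripper": -1}
    - {"rx": 0, "ry": 0, "rz": 0, "dx": -7.8, "dy": 6.2, "dz": 0, "gripper": -1}
    - {"rx": 0, "ry": 0, "rz": 0, "dx": -7.4, "dy": 6.7, "dz": 0, "gripper": -1}
    - {"rx": 0, "ry": 0, "rz": 0, "dx": -6.9, "dy": 7.1, "dz": 0, "gripper": -1}
    - {"rx": 0, "ry": 0, "rz": 0, "dx": -6.5, "dy": 7.6, "dz": 0, "gripper": -1}
    - {"rx": 0, "ry": 0, "rz": 0, "dx": 0, "dy": 0, "dz": 0, "gripper": -1}
    - {"rx": 0, "ry": 0, "rz": 0, "dx": 0, "dy": 0, "dz": 0, "gripper": -1}

```text
clock: 24.1
tcp_pos: [0.496, 0.1712, 0.1125]
orientation: [-3.106, -0.449, -0.0]
contact_force: [-5.9, 11.0, 4.5]
grip_width: 0.0124
gripper_force: 50.2
```

```bash
python3 s.py
```

```text
24.1 [0.49595794 0.17122099 0.1124692 ] [-5.91667714 11.02841641  4.47606255] 0.012403975625482531 50.219489336013794 radius 0.15595339658477442 angle 0.9477345995993796
```

Request:
step_arm:
  moves:
    - {"rx": 0, "ry": 0, "rz": 0, "dx": -4.5, "dy": 5.5, "dz": 0, "gripper": -1}
    - {"rx": 0, "ry": 0, "rz": 0, "dx": -4, "dy": 6, "dz": 0, "gripper": -1}
    - {"rx": 0, "ry": 0, "rz": 0, "dx": -3.3, "dy": 6, "dz": 0, "gripper": -1}
    - {"rx": 0, "ry": 0, "rz": 0, "dx": 0, "dy": 0, "dz": 0, "gripper": -1}
    - {"rx": 0, "ry": 0, "rz": 0, "dx": 0, "dy": 0, "dz": 0, "gripper": -1}

```text
clock: 24.72
tcp_pos: [0.488, 0.1502, 0.1124]
orientation: [-3.108, -0.446, 0.005]
contact_force: [-10.5, 9.1, 11.6]
grip_width: 0.0125
gripper_force: 51.0
```

```bash
python3 s.py
```

```text
24.725 [0.48802488 0.150207   0.1124088 ] [-10.4925856    9.09495972  11.61899329] 0.01245457583597075 50.996915102005005 radius 0.15755611017136453 angle 1.0907842079650387
```

Request:
step_arm:
  moves:
    - {"rx": 0, "ry": 0, "rz": 0, "dx": -2.0, "dy": 1.2, "dz": -0.5, "gripper": -1}
    - {"rx": 0, "ry": 0, "rz": 0, "dx": -1.2, "dy": 1.2, "dz": -0.5, "gripper": -1}
    - {"rx": 0, "ry": 0, "rz": 0, "dx": 0, "dy": 0, "dz": 0, "gripper": -1}
    - {"rx": 0, "ry": 0, "rz": 0, "dx": 0, "dy": 0, "dz": 0, "gripper": -1}

```text
clock: 25.22
tcp_pos: [0.487, 0.1464, 0.1125]
orientation: [-3.108, -0.446, 0.002]
contact_force: [-1.9, 8.5, -2.6]
grip_width: 0.0129
gripper_force: 49.4
```

```bash
python3 s.py
```

```text
25.225 [0.4870256  0.14637143 0.11252919] [-1.92412235  8.47738557 -2.58251172] 0.012878862065010016 49.42130506038666 radius 0.1577510781927728 angle 1.1158956784451912
```

Request:
step_arm:
  moves:
    - {"rx": 0, "ry": 0, "rz": 0, "dx": -0.6, "dy": 1.5, "dz": 0, "gripper": -1}
    - {"rx": 0, "ry": 0, "rz": 0, "dx": -0.6, "dy": 1.5, "dz": 0, "gripper": -1}
    - {"rx": 0, "ry": 0, "rz": 0, "dx": 0, "dy": 0, "dz": 0, "gripper": -1}
    - {"rx": 0, "ry": 0, "rz": 0, "dx": 0, "dy": 0, "dz": 0, "gripper": -1}

```text
clock: 25.72
tcp_pos: [0.4867, 0.1445, 0.1125]
orientation: [-3.107, -0.449, 0.001]
contact_force: [-1.4, 11.0, -4.5]
grip_width: 0.0128
gripper_force: 49.3
```

```bash
python3 s.py
```

```text
25.725 [0.48665937 0.14453236 0.11254307] [-1.43801158 10.96874593 -4.5311563 ] 0.012823584469100905 49.302953481674194 radius 0.15776871211989613 angle 1.1277815162929556
```

Request:
step_arm:
  moves:
    - {"rx": 0, "ry": 0, "rz": 0, "dx": -0.6, "dy": 1.5, "dz": 0, "gripper": -1}
    - {"rx": 0, "ry": 0, "rz": 0, "dx": -0.6, "dy": 1.5, "dz": 0, "gripper": -1}
    - {"rx": 0, "ry": 0, "rz": 0, "dx": 0, "dy": 0, "dz": 0, "gripper": -1}
    - {"rx": 0, "ry": 0, "rz": 0, "dx": 0, "dy": 0, "dz": 0, "gripper": -1}

```text
clock: 26.22
tcp_pos: [0.4863, 0.1438, 0.1126]
orientation: [-3.103, -0.45, -0.001]
contact_force: [-2.4, 17.3, -8.2]
grip_width: 0.0125
gripper_force: 49.3
```

```bash
python3 s.py; python3 - <<'E'
from h import *
cv2.imwrite("pics/top2.png",r.grab_frame("top"));a=r.grab_frame("side");cv2.imwrite("pics/side2.png",a)
c=r.camera_info("side");
for P in([.481,.0807,.057],[.487,.1445,.053],[.637,.115,.06]): print(proj(c,P))
b=cv2.resize(a[190:290,215:365],None,fx=5,fy=5,interpolation=2);cv2.imwrite("pics/fin.png",b)
E
```

```text
26.225 [0.48630273 0.14383843 0.11262697] [-2.37008648 17.26454671 -8.16612064] 0.012479281988262073 49.327728152275085 radius 0.15799621583007264 angle 1.1325085172431915
[329.16828285 236.06331661]
[314.91585904 247.78222619]
[276.15987738 225.02600484]
```

View pics/fin.png

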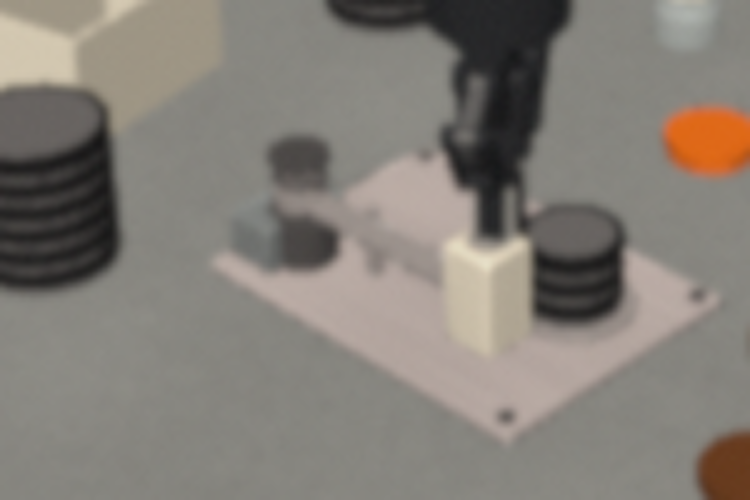

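The last picture shows the head beside the straight three-dish pile, with the post held. In the last push the force rose from 11 to 17 N over only 0.7 mm of travel, so the arm is at its stop. Handing in.

```bash
python3 -c "
from bench import r
print(r.hand_in())"
```

```text
the job is handed in; nothing more can be done
None
```

Job handed in without a verdict shown: the three dishes stand in one straight pile on the stage (centres within about 1 mm by camera), and the robot is holding the reader arm against its stop with about 17 N.

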